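# Make up a sowing kit and a storage kit at the seed bank

### The arm

A 6-joint arm with a two-finger parallel gripper is mounted at the origin on the work surface. World frame = base frame: x ahead of the robot, y to its left, z up, the work surface at z = 0. Lengths are in mm, angles in rad, forces in N, time in s.
With the tool pointing down it reaches from about 275 to 1000 mm from the base axis. Payload 8.4 kg.
Tool frame: the origin (TCP) lies between the finger pads; the fingertips stand 17 mm ahead of it and the grasp point (between the pads) lies 2 mm behind it (r.tcp_to_tips is the distance from the TCP to the fingertips, in mm); z points along the fingers, y is the line along which they close (so a half turn about z gives the same grasp; the last joint's range is limited). The gripper opens to 85 mm and grips with 20 to 120 N. Pads are 22 mm wide; open, the fingers measure 114 mm over their backs; the gripper's body (76 mm by 85 mm) begins 54 mm behind the grasp point. The pads swing forward as they close: fully open they stand 13 mm farther back than shut.
Start: joints at [1.266, 0.353, 1.633, -0, 1.155, -0.002], TCP at [186.37, 596.569, 248.281] pointing down, gripper open.
Joint ranges: [-2.63, 2.63], [-0.92, 2.1], [0.06, 2.66], [-1.3, 4.44], [0, 2.69], [-3.02, 3.02]. Speed limits (rad/s): [2.22, 2.22, 2.79, 3.14, 3.14, 3.14].

### API

Orientations are given as [roll, pitch, yaw] about the fixed x, y, z axes, in that order (R = Rz(yaw) Ry(pitch) Rx(roll)).
In Python, from rig import r gives the robot as it stands. The module is installed in compiled form; this text tells all that it offers.
- The arm moves only by the tool apply_moves, never from a script. Its argument "series" is text: rows parted by semicolons, each of 7 numbers parted by spaces: the shift along the tool's x, y, z in cm, then the turn, a rotation vector about the tool's x, y, z in rad, then the gripper's target within -1 to 1 (shut at 1, half-way at 0, fully open at -1). In form: tx ty tz rx ry rz fingers; .... A call has exactly 10 rows; each row shifts and turns the commanded pose from where the row before left it, along the tool's axes as they then stand; what a row does not reach is not made up. A row lasts 1/12 s, in which the tool goes at most 41.7 mm and 7.16 degrees, less where a joint would pass 70% of its speed; a pose out of reach is approached as far as the arm can. A call with a gripper value outside its range is refused whole. The fingers move at their own pace and stop on an object; "squeeze" is the grip in N (left out, the last holds). Time passes only in rows, so rows that do not move let the fingers close, or fill a call up. It gives the time, the measured TCP pose, the force and the opening at its end, in the units of the state.
- r.sense(): the state, without advancing time (a new reading comes with each control period).
- r.grab_frame(name): name is "side" or "top"; returns the picture (384x512x3 uint8, blue, green, red); there is no depth.
- r.camera_info(name): a dict with "K" (3x3 intrinsics, pixels), "extrinsics" (4x4, takes a point from camera to world coordinates). Camera axes: x right, y down, z forward; pixel columns grow to the right and rows downward; lengths in mm; the calibration is good to about 2 mm. A picture is of the moment at which its call begins. camera_info takes no time and is no camera call.
- r.sign_off(): hands the job in, once; it reports no verdict.
The state is a dict: "clock": time; "qpos": joint angles; "qvel": joint speeds; "joint_efforts": joint torques, N m; "eef_pos": TCP position; "tcp_rot": TCP orientation; "contact_force": force on the tool from outside, world axes, zero at the start; "wrist_torque": the same for the moment, N m; "opening": opening from 0.0 (shut) to 1.0 (fully open).
Only numpy, scipy, OpenCV 4.12 (cv2) and the standard library are available. Lean on these libraries where they do the work, as an engineer would, in place of code of your own. Each camera call takes 0.05 s, during which the arm holds its last target. There are 200 camera calls.

### The job

Make up the two kits from the stock on the bench: the sowing kit, in the long three-compartment tray, is the squat jar, the wooden tamper and the small brass sieve; the storage kit, in the short two-compartment tray, is the tall jar and the square moisture-absorber tin. One thing to a compartment (any compartment of the right tray), standing upright and flat on the tray's floor; set each one down rather than dropping it. Leave the big framed sieve, the tub and the brush where they are.

Things in the scene. Friction and masses are not known exactly. Their poses are not given: they have to be found in the camera images.
- long_tray: SOWING kit tray: long light-wood tray with THREE square compartments in one row, fixed to the table. 252 mm along its y (the row), 88 mm along its x, origin at the centre of its underside. Each compartment is 76 x 76 mm inside; their centres lie at y = -82, 0 and +82 mm, x = 0 of the tray. Floor top 4 mm and lips and dividers (6 mm thick) 14 mm above the table.
- short_tray: STORAGE kit tray: the same make, fixed, but with only TWO square compartments in one row: 170 mm along its y (the row), 88 mm along its x, origin at the centre of its underside. Compartments 76 x 76 mm inside, centres at y = -41 and +41 mm, x = 0. Floor top 4 mm, lips and dividers 14 mm above the table.
- squat_jar: Squat, wide amber glass jar with paper band and white flat lid, 58 mm diameter (lid 55 mm), 60 mm high, closed, about 0.14 kg, standing. Origin at the centre of its underside, z up. The lid is the top 14 mm.
- tall_jar: Tall, slim amber glass jar with paper band and white flat lid, 46 mm diameter (lid 43 mm), 105 mm high, closed, about 0.16 kg, standing. Origin at the centre of its underside, z up. The lid is the top 14 mm.
- absorber_tin: Moisture-absorber tin: square aluminium tin with nine small dark holes in its lid, 46 x 46 mm, 55 mm high, about 0.09 kg. Origin at the centre of its underside, z up. x and y are normal to its sides; yaw at the start within 0.5 rad of the world axes.
- tamper: Seed-bed tamper of pale turned wood, standing: round foot 58 mm diameter and 16 mm high, neck 20 mm diameter, knob 32 mm diameter from 38 to 70 mm height (the top). About 0.10 kg. Origin at the centre of its underside, z up. 
- small_sieve: Small round brass hand sieve, open at the top, with wire mesh inside, 58 mm outside diameter, wall 3 mm, 50 mm high, about 0.12 kg, standing mesh down. Origin at the centre of its underside, z up. 
- framed_sieve: Bystander: big wooden-framed grain sieve, 380 x 290 x 75 mm, lying on an aluminium sheet pan on the left of the bench. Origin at the centre of its underside, z up. 
- tub: Bystander: white plastic tub, 176 mm across the rim, 130 mm high, on the right of the bench. Origin at the centre of its underside, z up. 
- brush: Bystander: hand brush lying on the right of the bench. Origin under its middle.
Mind the look-alikes: they are no part of the job. What is shaped like the squat_jar but blue is not meant.

How it is judged:
By the outcome, as a careful person would: the job done as asked, in the order asked, and still so for the second after the job is handed in, with the robot touching nothing.
It also fails if it takes over 128 s, if anything falls off the work surface, if the arm or the gripper's body presses on something with over 40 N, if the wrist force passes 120 N, or if a joint passes its speed limit or range.

## Working session

There is one attempt and no reset: what is moved stays moved. The work goes in short steps, Python scripts to look and compute and a tool call to move; the robot and the scene stay as the last step left them, time stands still between calls to the robot, and variables do not carry over. Pictures are saved under pics/ and viewed, on a budget of 18 in all, crops included, one or two more only if the job needs it, and the job is handed in when it is done.

Besides the shell and the picture viewer there is one more tool, called after "Call:" as name(argument=value, ...) on one line, values as JSON. apply_moves: Moves the arm, as the interface text tells. Its arguments: {"type":"object","properties":{"series":{"type":"string"},"squeeze":{"type":"number"}},"required":["series"]}

```bash
mkdir -p pics
python3 - <<'E'
from rig import r
import cv2,numpy as np
np.set_printoptions(precision=3,suppress=True)
for n in("side","top"):
    cv2.imwrite(f"pics/{n}0.png",r.grab_frame(n)); c=r.camera_info(n); print(n,c["K"],c["extrinsics"])
print(r.sense(),r.tcp_to_tips)
E
```

```text
side [[437.348   0.    254.24 ]
 [  0.    437.348 192.717]
 [  0.      0.      1.   ]] [[    0.897    -0.299     0.326   -21.559]
 [   -0.443    -0.595     0.671 -1005.799]
 [   -0.006    -0.746    -0.666  1077.71 ]
 [    0.        0.        0.        1.   ]]
top [[428.944   0.    249.17 ]
 [  0.    428.944 184.402]
 [  0.      0.      1.   ]] [[  -0.001   -0.985    0.171  179.682]
 [  -1.      -0.      -0.008   31.18 ]
 [   0.008   -0.171   -0.985 1797.833]
 [   0.       0.       0.       1.   ]]
{'clock': 0.1, 'qpos': array([ 1.266,  0.354,  1.634, -0.   ,  1.155, -0.002]), 'qvel': array([ 0.002, -0.001, -0.002,  0.   ,  0.   ,  0.001]), 'joint_efforts': array([ -0.   , -60.636, -34.282,  -0.   ,   0.004,  -0.   ]), 'eef_pos': array([186.256, 596.173, 247.63 ]), 'tcp_rot': array([-3.14 , -0.   ,  2.839]), 'contact_force': array([-0.643,  0.456, -1.144]), 'wrist_torque': array([ 0.016, -0.006, -0.061]), 'opening': 1.000324149736561} 17.0
```

View pics/side0.png

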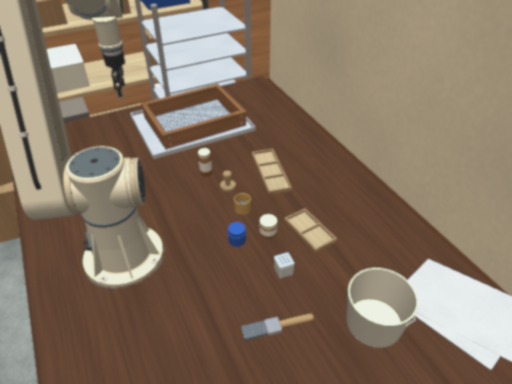

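View pics/top0.png

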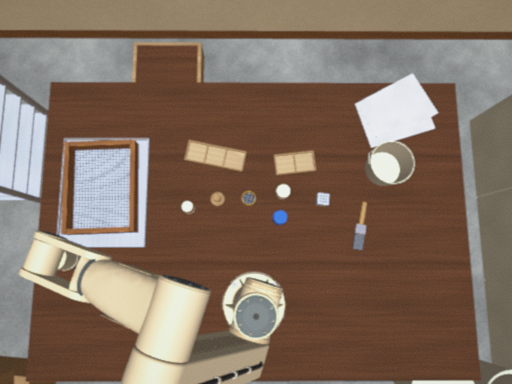

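The top view (col,row) and the side view show these candidates:

| Thing | Top | Side |
|---|---|---|
| Squat jar (white lid) | (283,191) | (268,225) |
| Blue look-alike, not wanted | (280,217) | (237,234) |
| Tall jar | (188,207) | (205,160) |
| Tamper | (217,199) | (228,181) |
| Small sieve | (248,198) | (242,203) |
| Tin | (323,199) | (284,265) |
| Long tray, 3 cells | (215,155) | (271,170) |
| Short tray, 2 cells | (295,162) | (311,229) |

I'll check these choices in one close crop.

```bash
python3 - <<'E'
import cv2,numpy as np
t=cv2.imread("pics/top0.png")[130:230,170:345]; s=cv2.imread("pics/side0.png")[140:285,190:345]
t=cv2.resize(t,None,fx=3,fy=3,interpolation=cv2.INTER_CUBIC);s=cv2.resize(s,None,fx=2,fy=2,interpolation=cv2.INTER_CUBIC)
o=np.zeros((600,530,3),np.uint8);o[:300,:525]=t;o[303:593,:310]=s;cv2.imwrite("pics/crop.png",o)
E
cat > h.py <<'E'
from rig import r
import cv2,numpy as np
np.set_printoptions(precision=1,suppress=True)
def ray(n,p):
    c=r.camera_info(n);E=np.array(c["extrinsics"]);d=E[:3,:3]@np.linalg.solve(c["K"],[*p,1.]);return E[:3,3],d
def plane(n,p,z):
    o,d=ray(n,p);return o+d*(z-o[2])/d[2]
def tri(a,b,na="top",nb="side"):
    o,d=ray(na,a);q,e=ray(nb,b);s=np.linalg.lstsq(np.c_[d,-e],q-o,rcond=None)[0]
    A=o+d*s[0];B=q+e*s[1];return (A+B)/2,np.linalg.norm(A-B)
def pix(n,P):
    c=r.camera_info(n);E=np.linalg.inv(c["extrinsics"]);q=c["K"]@(E@[*P,1])[:3];return q[:2]/q[2]
E
python3 - <<'E'
from h import *
for n in("top","side"):
    f=cv2.imread(f"pics/{n}0.png");h=cv2.cvtColor(f,cv2.COLOR_BGR2HSV).astype(int)
    print(n)
    m={"bright":((h[...,2]>110))}
    k,l,st,ce=cv2.connectedComponentsWithStats(m["bright"].astype(np.uint8),connectivity=4)
    for i in range(1,k):
        x,y,w,hh,a=st[i]
        if 12<a<3000 and (165<ce[i][0]<345) and 130<ce[i][1]<290:
            ro=cv2.minAreaRect(np.argwhere(l==i)[:,::-1].astype(np.float32)); print(st[i],ce[i],f[l==i].mean(0), np.array(cv2.boxPoints(ro)).ravel())
E
```

```text
top
[ 184  139   64   33 1369] [215.1 155.1] [127.5 165.1 192.4] [182.7 160.  187.3 138.  249.7 150.8 245.2 172.8]
[273 149  45  27 943] [294.6 162.1] [126.1 163.6 190.8] [272.5 153.2 314.9 148.5 317.4 170.8 275.  175.6]
[275 183  16  17 209] [282.7 190.8] [188.9 199.7 203.2] [275. 183. 290. 183. 290. 199. 275. 199.]
[240 190  17  17 199] [248.2 197.8] [ 93.9 110.7 125.7] [237.5 197.5 248.5 186.5 259.5 197.5 248.5 208.5]
[210 191  16  16 192] [217.1 198.5] [ 95.1 131.5 164.2] [206.5 198.5 217.  188.  227.5 198.5 217.  209. ]
[316 192  15  14 183] [323.  198.5] [192.8 183.1 180.1] [316. 192. 330. 192. 330. 205. 316. 205.]
[180 200  15  15 166] [187.2 206.8] [171.9 183.9 190.6] [180. 200. 194. 200. 194. 214. 180. 214.]
[273 210  15  15 180] [279.8 216.7] [203.2 117.2  68.8] [273. 210. 287. 210. 287. 224. 273. 224.]
side
[ 130  109  126   50 1521] [180.1 135.7] [167.6 165.8 164.2] [126.7 155.9 130.3 108.1 255.7 117.6 252.1 165.4]
[197 147  14  13 144] [203.4 152.7] [149.8 170.2 176.1] [197. 147. 210. 147. 210. 159. 197. 159.]
[ 251  148   41   45 1112] [271.1 170.3] [120.  154.6 175.7] [248.8 152.5 270.8 142.  293.  188.1 271.  198.6]
[198 161  14  12 126] [204.7 166.1] [107.  121.5 134.5] [198. 161. 211. 161. 211. 172. 198. 172.]
[219 170  18  21 229] [227.1 181.2] [ 89.8 121.3 146.6] [219. 170. 236. 170. 236. 190. 219. 190.]
[233 192  19  23 325] [241.7 202.5] [ 61.4  98.6 125.4] [233. 192. 251. 192. 251. 214. 233. 214.]
[ 284  208   54   43 1159] [310.4 228.6] [121.5 156.5 177.5] [282.5 218.5 300.5 200.5 338.  238.  320.  256. ]
[259 213  19  24 392] [267.8 224.2] [150.8 168.8 175.4] [259. 213. 277. 213. 277. 236. 259. 236.]
[228 221  18  19 268] [236.1 230.1] [166.1  91.6  55.8] [228. 221. 245. 221. 245. 239. 228. 239.]
[273 251  22  27 435] [283.6 263.9] [160.9 161.3 159.2] [270.7 255.5 290.8 249.8 297.3 272.6 277.2 278.4]
```

View pics/crop.png

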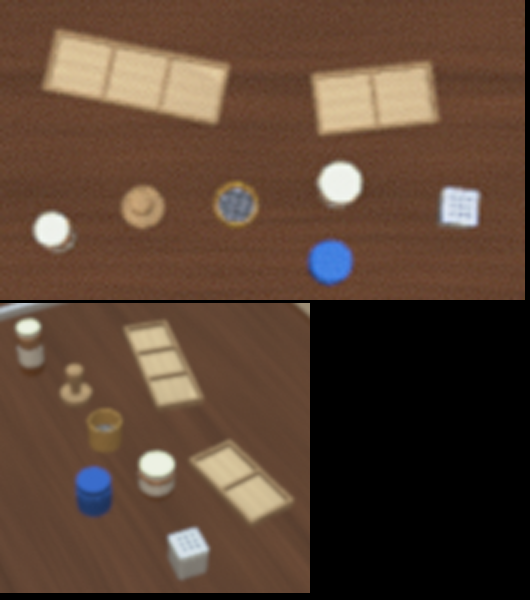

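The crop confirms the choices: white-lidded squat jar at crop (340,183), tall jar (52,230), tamper (143,207), brass sieve (237,204), tin (460,207), and the blue jar (330,262) is left alone. Next I'll triangulate.

Run:
```python
from h import *
S=8
def blob(n,x,y,R,fn,show=False):
    f=cv2.imread(f"pics/{n}0.png");c=f[y-R:y+R+1,x-R:x+R+1];c=cv2.resize(c,None,fx=S,fy=S,interpolation=cv2.INTER_CUBIC)
    h=cv2.cvtColor(c,cv2.COLOR_BGR2HSV).astype(int);m=cv2.medianBlur(fn(c.astype(int),h).astype(np.uint8)*255,5)
    cs,_=cv2.findContours(m,cv2.RETR_EXTERNAL,cv2.CHAIN_APPROX_NONE);k=max(cs,key=cv2.contourArea).astype(np.float32)[:,0]
    return (k+.5)/S-.5+[x-R,y-R]
el=lambda k:cv2.fitEllipse(k)
lid=lambda c,h:(c[...,0]>150)
br=lambda c,h:(h[...,2]>110)
for nm,t,s in(("squat",(283,191,11),(268,219,14)),("tall",(187,207,10),(204,152,10))):
    e=el(blob("top",*t,lid));k=blob("side",*s,lid);g=el(k)
    print(nm,e,g,k.min(0),k.max(0));print(tri(e[0],g[0]), plane("top",e[0],60 if nm=="squat" else 105))
for nm,t,z in(("tamper",(217,198,11),16),("sieve",(248,198,11),50)):
    e=el(blob("top",*t,br));print(nm,e,plane("top",e[0],z))
for nm,t,s in(("tin",(323,199,12),(284,264,17)),):
    k=blob("top",*t,br);q=cv2.minAreaRect(k);print(nm,q,plane("top",q[0],55))
    b=cv2.boxPoints(q);P=[plane("top",p,55)[:2] for p in b];print(np.array(P),[np.arctan2(*(P[i]-P[i-1])[::-1]) for i in range(4)],[np.linalg.norm(P[i]-P[i-1]) for i in range(4)])
    k=blob("side",*s,lambda c,h:c[...,0]>165);print("tin side lid",cv2.minAreaRect(k), tri(q[0],cv2.minAreaRect(k)[0]))
for nm,t,s in(("long",(215,155,36),(271,170,28)),("short",(295,162,26),(311,229,30))):
    k=blob("top",*t,br);q=cv2.minAreaRect(k);k2=blob("side",*s,br)
    M=cv2.moments(k2);c2=(M['m10']/M['m00'],M['m01']/M['m00'])
    P=np.array([plane("top",p,14)[:2] for p in cv2.boxPoints(q)]);print(nm,tri(q[0],c2),plane("top",q[0],14),plane("side",c2,14))
    print([np.linalg.norm(P[i]-P[i-1]) for i in range(4)],[np.arctan2(*(P[i]-P[i-1])[::-1]) for i in range(4)])
# knob & sieve rim in both views from crop readings
print("knob",tri((170+143/3,130+203/3),(190+74.5/2,140+(370-303)/2)),"rim",tri((248.2,197.8),(190+105/2,140+(419-303)/2)))
```

```text
Traceback (most recent call last):
cv2.error: OpenCV(4.12.0) /io/opencv/modules/imgproc/src/shapedescr.cpp:356: error: (-215:Assertion failed) n >= 0 && (depth == CV_32F || depth == CV_32S) in function 'fitEllipseNoDirect'
```

```bash
cat >> h.py <<'E'
S=8
def blob(f,x,y,R,fn):
    c=cv2.resize(f[y-R:y+R+1,x-R:x+R+1],None,fx=S,fy=S,interpolation=cv2.INTER_CUBIC)
    h=cv2.cvtColor(c,cv2.COLOR_BGR2HSV).astype(int);m=cv2.medianBlur(fn(c.astype(int),h).astype(np.uint8)*255,5)
    cs,_=cv2.findContours(m,cv2.RETR_EXTERNAL,cv2.CHAIN_APPROX_NONE);k=max(cs,key=cv2.contourArea)[:,0]
    return ((k+.5)/S-.5+[x-R,y-R]).astype(np.float32)
el=cv2.fitEllipse
lid=lambda c,h:(c[...,0]>150)
br=lambda c,h:(h[...,2]>110)
E
cat > m.py <<'E'
from h import *
T=cv2.imread("pics/top0.png");D=cv2.imread("pics/side0.png")
for nm,t,s in(("squat",(283,191,11),(268,219,14)),("tall",(187,207,10),(204,152,10))):
    e=el(blob(T,*t,lid));k=blob(D,*s,lid);g=el(k)
    print(nm,e,g,k.min(0),k.max(0));print(tri(e[0],g[0]), plane("top",e[0],60 if nm=="squat" else 105))
for nm,t,z in(("tamper",(217,198,11),16),("sieve",(248,198,11),50)):
    e=el(blob(T,*t,br));print(nm,e,plane("top",e[0],z))
k=blob(T,323,199,12,br);q=cv2.minAreaRect(k);print("tin",q,plane("top",q[0],55))
P=[plane("top",p,55)[:2] for p in cv2.boxPoints(q)];print(np.array([np.arctan2(*(P[i]-P[i-1])[::-1]) for i in range(4)]),np.array([np.linalg.norm(P[i]-P[i-1]) for i in range(4)]))
k=blob(D,284,264,17,lambda c,h:c[...,0]>165);print("tin side lid",cv2.minAreaRect(k), tri(q[0],cv2.minAreaRect(k)[0]))
for nm,t,s in(("long",(215,155,36),(271,170,28)),("short",(295,162,26),(311,229,30))):
    q=cv2.minAreaRect(blob(T,*t,br));M=cv2.moments(blob(D,*s,br));c2=(M['m10']/M['m00'],M['m01']/M['m00'])
    P=np.array([plane("top",p,14)[:2] for p in cv2.boxPoints(q)]);print(nm,tri(q[0],c2),plane("top",q[0],14),plane("side",c2,14))
    print([round(float(np.linalg.norm(P[i]-P[i-1])),1) for i in range(4)],[round(float(np.arctan2(*(P[i]-P[i-1])[::-1])),3) for i in range(4)])
print("knob",tri((170+143/3,130+203/3),(190+74.5/2,140+(370-303)/2)),"rim",tri((248.2,197.8),(190+105/2,140+(419-303)/2)))
E
python3 m.py
```

```text
squat ((282.9883117675781, 190.4552001953125), (13.473042488098145, 13.925050735473633), 97.82176208496094) ((267.9762268066406, 220.15797424316406), (12.721922874450684, 17.0679874420166), 90.49817657470703) [259.6 213.8] [276.6 226.4]
(array([ 456.5, -121.6,   61. ]), np.float64(2.0506184189006262)) [ 455.7 -121.3   60. ]
tall ((186.71478271484375, 205.98892211914062), (10.968600273132324, 11.4456148147583), 60.05173110961914) ((203.51397705078125, 151.5954132080078), (7.566201210021973, 11.465065956115723), 83.0288314819336) [197.9 147.8] [209.3 155.4]
(array([386.8, 265.3, 106.3]), np.float64(1.6691348214651378)) [386.1 265.6 105. ]
tamper ((217.12399291992188, 198.5194854736328), (15.292611122131348, 15.698896408081055), 66.03473663330078) [428.4 151.4  16. ]
sieve ((248.178955078125, 197.7401885986328), (16.037904739379883, 16.331857681274414), 154.9943389892578) [426.9  21.5  50. ]
tin ((322.98492431640625, 198.60275268554688), (14.086223602294922, 14.473601341247559), 1.432096242904663) [ 422.7 -285.6   55. ]
[ 1.5 -0.1 -1.6  3.1] [57.7 60.  58.  60. ]
tin side lid ((283.66583251953125, 259.7952880859375), (13.58487319946289, 16.969579696655273), 72.12130737304688) (array([ 423.6, -285.8,   56. ]), np.float64(2.2457680992278934))
long (array([616.1, 156.3,  12.5]), np.float64(2.2033226145146103)) [614.7 156.5  14. ] [616.3 154.5  14. ]
[276.3, 99.8, 278.9, 99.4] [1.369, -0.168, -1.774, 2.948]
short (array([ 587.8, -177.9,   12.2]), np.float64(2.176619543066978)) [ 586.3 -177.3   14. ] [ 587.9 -179.5   14. ]
[100.1, 185.1, 100.5, 183.3] [0.096, -1.458, -3.062, 1.682]
knob (array([426.7, 144.6,  73.5]), np.float64(5.850438230588619)) rim (array([429.1,  20.6,  53.4]), np.float64(5.9900148192704386))
```

Call:
apply_moves(series="0 0 0 0 0 0.1224 -1;0 0 0 0 0 0.1224 -1;0 0 0 0 0 0.1224 -1;0 0 0 0 0 0.1224 -1;0 0 0 0 0 0.1224 -1;0 0 0 0 0 0.1224 -1;0 0 0 0 0 0.1224 -1;0 0 0 0 0 0.1224 -1;0 0 0 0 0 0.1224 -1;0 0 0 0 0 0.1224 -1")

```text
clock: 0.93
eef_pos: [186.3, 596.3, 247.9]
tcp_rot: [-3.141, 0.001, 1.609]
contact_force: [-0.0, -0.2, 0.2]
opening: 1.005
```

Call:
apply_moves(series="0 0 0 0 0 0.1224 -1;0 0 0 0 0 0.1224 -1;-3.25 2.04 0 0 0 0 -1;-3.25 2.04 0 0 0 0 -1;-3.25 2.04 0 0 0 0 -1;-3.25 2.04 0 0 0 0 -1;-3.25 2.04 0 0 0 0 -1;-3.25 2.04 0 0 0 0 -1;-3.25 2.04 0 0 0 0 -1;-3.25 2.04 0 0 0 0 -1")

```text
clock: 1.77
eef_pos: [294.4, 307.4, 248.1]
tcp_rot: [-3.142, 0.0, 1.371]
contact_force: [1.2, -0.1, 0.2]
opening: 0.997
```

```bash
cat > d.py <<'E'
import sys
from h import *
s=r.sense();a=list(map(float,sys.argv[1:]))
w=s["tcp_rot"][2];e=s["eef_pos"];d=np.array(a[:3])-e
print("clk",round(s["clock"],2),"eef",e,"rpy",np.round(s["tcp_rot"],3),"open",round(s["opening"],3),"F",s["contact_force"])
print("tool cm",np.round(np.array([d[0]*np.cos(w)+d[1]*np.sin(w),d[0]*np.sin(w)-d[1]*np.cos(w),-d[2]])/10,2),"turn",np.round(w-a[3],3) if len(a)>3 else "")
E
python3 d.py 456.5 -121.5 150 1.37
```

```text
clk 1.77 eef [294.4 307.4 248.1] rpy [-3.1  0.   1.4] open 0.997 F [ 1.2 -0.1  0.2]
tool cm [-38.8  24.4   9.8] turn 0.001
```

Call:
apply_moves(series="-3.25 2.04 0 0 0 0 -1;-3.25 2.04 0 0 0 0 -1;-3.25 2.04 0 0 0 0 -1;-3.25 2.04 0 0 0 0 -1;-3.25 2.04 0 0 0 0 -1;-3.25 2.04 0 0 0 0 -1;-3.25 2.04 0.5 0 0 0 -1;-3.25 2.04 0.5 0 0 0 -1;-3.25 2.04 0.5 0 0 0 -1;-3.25 2.04 0.5 0 0 0 -1")

```text
clock: 2.6
eef_pos: [429.6, -52.0, 228.1]
tcp_rot: [3.141, -0.0, 1.37]
contact_force: [-0.2, 0.9, 0.1]
opening: 0.997
```

Call:
apply_moves(series="-3.25 2.04 0.5 0 0 0 -1;-3.25 2.04 1 0 0 0 -1;0 0 2 0 0 0 -1;0 0 2 0 0 0 -1;0 0 2 0 0 0 -1;0 0 1 0 0 0 -1;0 0 0 0 0 0 -1;0 0 0 0 0 0 -1;0 0 0 0 0 0 -1;0 0 0 0 0 0 -1")

```text
clock: 3.43
eef_pos: [457.3, -121.8, 144.4]
tcp_rot: [3.14, 0.0, 1.37]
contact_force: [1.2, -0.1, 0.2]
opening: 1.0
```

```bash
python3 d.py 456.5 -121.5 33 1.37
cat > snap.py <<'E'
import sys
from h import *
n,u,v,R,f,o=sys.argv[1:];u,v,R,f=map(int,(u,v,R,f))
i=r.grab_frame(n);cv2.imwrite(f"pics/{o}_raw.png",i);cv2.imwrite(f"pics/{o}.png",cv2.resize(i[max(0,v-R):v+R,max(0,u-R):u+R],None,fx=f,fy=f,interpolation=cv2.INTER_CUBIC))
E
python3 snap.py side 268 215 50 5 s1
```

```text
clk 3.43 eef [ 457.3 -121.8  144.4] rpy [3.1 0.  1.4] open 1.0 F [ 1.2 -0.1  0.2]
tool cm [ 0.  -0.1 11.1] turn 0.0
```

View pics/s1.png

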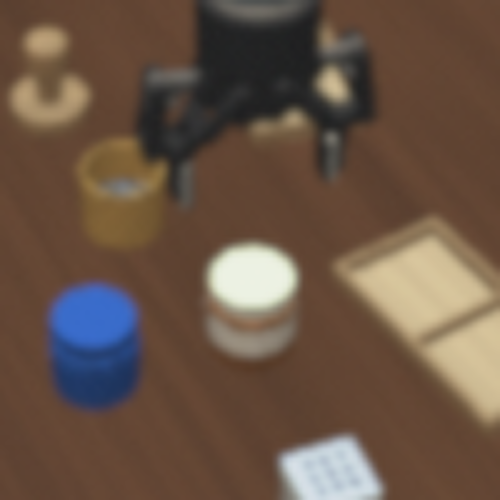

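The crop shows the jar lid at crop (253,275), midway below the two fingertips at (180,200) and (330,175). The gripper is centred, so I'll descend and grip.

Call:
apply_moves(series="0 0 2 0 0 0 -1;0 0 2.5 0 0 0 -1;0 0 2.5 0 0 0 -1;0 0 2 0 0 0 -1;0 0 1.5 0 0 0 -1;0 0 0.6 0 0 0 -1;0 0 0 0 0 0 -1;0 0 0 0 0 0 0.6;0 0 0 0 0 0 0.6;0 0 0 0 0 0 0.6", squeeze=35)

```text
clock: 4.32
eef_pos: [457.4, -122.0, 33.7]
tcp_rot: [3.14, 0.0, 1.37]
contact_force: [-2.4, 0.3, 7.0]
opening: 0.664
```

Call:
apply_moves(series="0 0 0 0 0 0 0.6;0 0 0 0 0 0 0.6;0 0 0 0 0 0 0.6;0 0 0 0 0 0 0.6;0 0 -0.5 0 0 0 0.6;0 0 -1 0 0 0 0.6;0 0 -2 0 0 0 0.6;0 0 -3 0 0 0 0.6;0 0 -3 0 0 0 0.6;0 0 -3 0 0 0 0.6")

```text
clock: 5.15
eef_pos: [456.2, -121.7, 159.6]
tcp_rot: [3.141, 0.0, 1.37]
contact_force: [0.7, -0.6, -2.0]
opening: 0.662
```

```bash
python3 d.py 599 75.5 160 1.37;python3 snap.py side 268 195 40 5 s2
```

```text
clk 5.15 eef [ 456.2 -121.7  159.6] rpy [3.1 0.  1.4] open 0.662 F [ 0.7 -0.6 -2. ]
tool cm [22.2 10.1 -0. ] turn -0.0
```

View pics/s2.png

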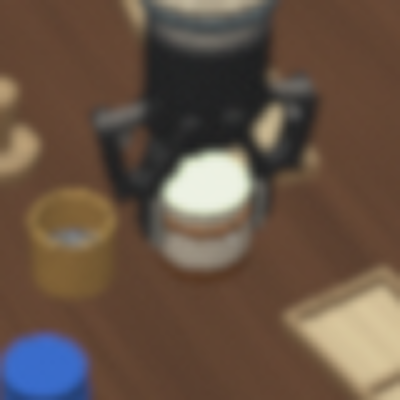

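The jar is held upright between the pads (opening 0.66, about 56 mm). I'll carry it to the near end compartment of the long tray.

Call:
apply_moves(series="1.5 0.7 0 0 0 0 0.6;3 1.35 0 0 0 0 0.6;3.2 1.45 0 0 0 0 0.6;3.2 1.45 0 0 0 0 0.6;3.2 1.45 0 0 0 0 0.6;3.2 1.45 0 0 0 0 0.6;3 1.35 0 0 0 0 0.6;1.9 0.9 0 0 0 0 0.6;0 0 0 0 0 0 0.6;0 0 0 0 0 0 0.6")

```text
clock: 6.03
eef_pos: [599.9, 76.5, 157.8]
tcp_rot: [3.141, 0.0, 1.372]
contact_force: [-0.1, -0.5, -2.3]
opening: 0.665
```

Call:
apply_moves(series="0 0 2 0 0 0 0.6;0 0 2.5 0 0 0 0.6;0 0 2.5 0 0 0 0.6;0 0 1.5 0 0 0 0.6;0 0 0.5 0 0 0 0.6;0 0 0 0 0 0 0.6;0 0 0 0 0 0 0.6;0 0 0 0 0 0 0.6;0 0 0 0 0 0 0.6;0 0 0 0 0 0 0.6")

```text
clock: 6.87
eef_pos: [600.4, 75.6, 68.4]
tcp_rot: [3.14, -0.001, 1.37]
contact_force: [0.9, -0.4, -1.3]
opening: 0.66
```

```bash
python3 d.py 599 75.5 38 1.37;python3 snap.py side 280 170 40 5 s3;python3 snap.py top 230 155 40 5 t3; python3 -c "
import cv2,numpy as np
cv2.imwrite('pics/b3.png',np.hstack([cv2.imread('pics/s3.png'),cv2.imread('pics/t3.png')]))"
```

```text
clk 6.87 eef [600.4  75.6  68.4] rpy [ 3.1 -0.   1.4] open 0.66 F [ 0.9 -0.4 -1.3]
tool cm [-0.  -0.1  3. ] turn -0.0
```

View pics/b3.png

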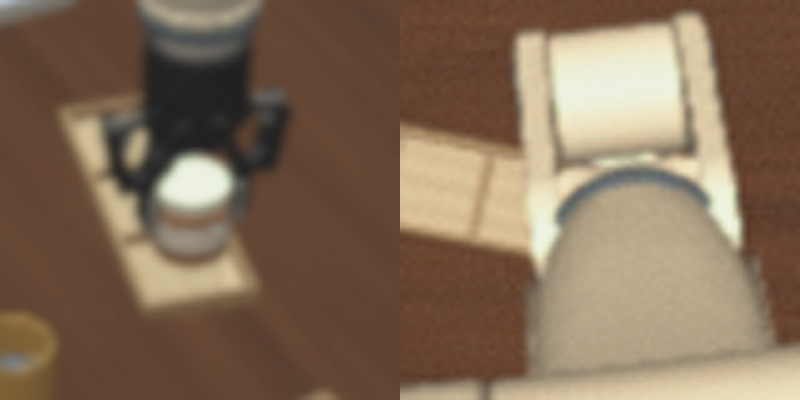

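The side crop shows the jar hanging over the near compartment, its bottom still about 34 mm up; the top view is hidden by the arm. I'll lower it gently and release.

Call:
apply_moves(series="0 0 1 0 0 0 0.6;0 0 0.8 0 0 0 0.6;0 0 0.6 0 0 0 0.6;0 0 0.3 0 0 0 0.6;0 0 0.2 0 0 0 0.6;0 0 0.1 0 0 0 0.6;0 0 0 0 0 0 0.6;0 0 0 0 0 0 0.6;0 0 0 0 0 0 0.6;0 0 0 0 0 0 0.6")

```text
clock: 7.8
eef_pos: [598.9, 75.6, 37.8]
tcp_rot: [-3.14, 0.001, 1.37]
contact_force: [-6.5, -0.8, 11.0]
opening: 0.665
```

Call:
apply_moves(series="0 0 0 0 0 0 0;0 0 0 0 0 0 -0.5;0 0 0 0 0 0 -1;0 0 0 0 0 0 -1;0 0 -0.5 0 0 0 -1;0 0 -1.5 0 0 0 -1;0 0 -3 0 0 0 -1;0 0 -3 0 0 0 -1;0 0 -3 0 0 0 -1;0 0 -1.5 0 0 0 -1")

```text
clock: 8.63
eef_pos: [601.3, 75.8, 166.2]
tcp_rot: [3.138, -0.001, 1.37]
contact_force: [0.5, -0.3, 1.2]
opening: 0.997
```

```bash
python3 d.py 428.4 150 160 1.37
```

```text
clk 8.63 eef [601.3  75.8 166.2] rpy [ 3.1 -0.   1.4] open 0.997 F [ 0.5 -0.3  1.2]
tool cm [  3.8 -18.4   0.6] turn 0.0
```

Call:
apply_moves(series="0.3 -1.4 0 0 0 0 -1;0.6 -3 0 0 0 0 -1;0.7 -3.2 0 0 0 0 -1;0.7 -3.2 0 0 0 0 -1;0.7 -3.2 0 0 0 0 -1;0.5 -3 0 0 0 0 -1;0.3 -1.2 0 0 0 0 -1;0 0 0 0 0 0 -1;0 0 0 0 0 0 -1;0 0 0 0 0 0 -1")

```text
clock: 9.47
eef_pos: [430.6, 149.3, 162.8]
tcp_rot: [3.14, -0.001, 1.37]
contact_force: [-0.2, 0.3, -0.2]
opening: 1.0
```

```bash
python3 d.py 428.4 150 52 1.37;python3 snap.py side 250 175 50 5 s4
python3 - <<'E'
from h import *
D=cv2.imread("pics/side0.png")
k=blob(D,227,181,15,br);print("all",k.min(0),k.max(0))
f=el(k[k[:,1]>181.5]);print("foot bottom part",f)
u=k[k[:,1]<177];print("knob",el(u),plane("side",el(u)[0],54))
for P in([428.4,151.4,54],[428.4,148,54],[428.4,151.4,8]):print(P,pix("side",P),pix("top",P))
E
```

```text
clk 9.47 eef [430.6 149.3 162.8] rpy [ 3.1 -0.   1.4] open 1.0 F [-0.2  0.3 -0.2]
tool cm [ 0.  -0.2 11.1] turn 0.0
all [218.8 169.2] [236.1 190.9]
foot bottom part ((227.15484619140625, 185.98487854003906), (9.344069480895996, 18.35879898071289), 87.1108627319336)
knob ((226.6607666015625, 173.287109375), (8.252584457397461, 10.188538551330566), 77.51405334472656) [437.  168.7  54. ]
[428.4, 151.4, 54] [226.4 176.6] [216.5 197.2]
[428.4, 148, 54] [226.8 177.2] [217.4 197.2]
[428.4, 151.4, 8] [227.  186.1] [217.3 198.8]
```

View pics/s4.png

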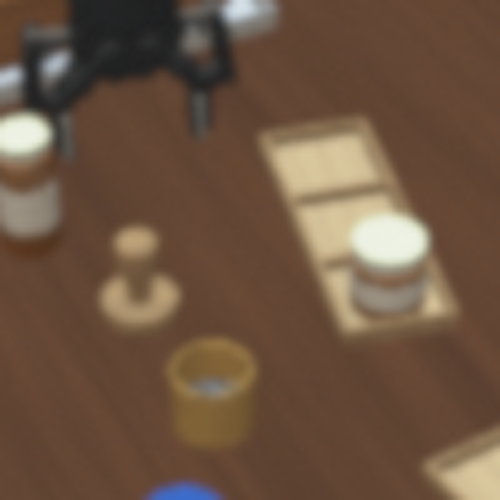

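The side crop shows the squat jar standing in its compartment, and the tamper foot exactly where predicted (pixel 227,186). Now the tamper's knob.

Call:
apply_moves(series="0.1 -0.2 2 0 0 0 -1;0 0 2.5 0 0 0 -1;0 0 2.5 0 0 0 -1;0 0 2 0 0 0 -1;0 0 1.5 0 0 0 -1;0 0 0.6 0 0 0 -1;0 0 0 0 0 0 -1;0 0 0 0 0 0 0.7;0 0 0 0 0 0 0.7;0 0 0 0 0 0 0.7")

```text
clock: 10.35
eef_pos: [428.2, 150.7, 52.2]
tcp_rot: [3.14, -0.001, 1.37]
contact_force: [-0.5, -0.2, 0.7]
opening: 0.604
```

Call:
apply_moves(series="0 0 0 0 0 0 0.7;0 0 0 0 0 0 0.7;0 0 0 0 0 0 0.7;0 0 0 0 0 0 0.7;0 0 0 0 0 0 0.7;0 0 0 0 0 0 0.7;0 0 -1 0 0 0 0.7;0 0 -2.5 0 0 0 0.7;0 0 -3 0 0 0 0.7;0 0 -3 0 0 0 0.7")

```text
clock: 11.18
eef_pos: [426.3, 150.3, 147.6]
tcp_rot: [-3.14, 0.001, 1.37]
contact_force: [0.3, 0.2, -1.2]
opening: 0.367
```

```bash
python3 d.py 615.5 156 160 1.37;python3 snap.py side 227 165 40 5 s5
```

```text
clk 11.18 eef [426.3 150.3 147.6] rpy [-3.1  0.   1.4] open 0.367 F [ 0.3  0.2 -1.2]
tool cm [ 4.3 18.4 -1.2] turn 0.0
```

View pics/s5.png

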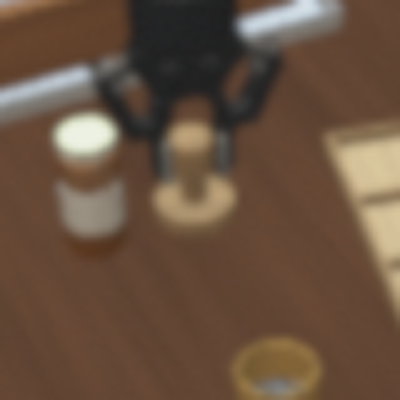

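The tamper hangs upright from the knob (opening 0.37, about 31 mm). It goes to the middle compartment.

Call:
apply_moves(series="0.3 1.2 -0.6 0 0 0 0.7;0.6 2.6 -0.6 0 0 0 0.7;0.8 3.4 0 0 0 0 0.7;0.8 3.4 0 0 0 0 0.7;0.8 3.4 0 0 0 0 0.7;0.6 2.7 0 0 0 0 0.7;0.4 1.7 0 0 0 0 0.7;0 0 0 0 0 0 0.7;0 0 0 0 0 0 0.7;0 0 1.5 0 0 0 0.7")

```text
clock: 12.07
eef_pos: [616.8, 156.3, 145.6]
tcp_rot: [3.139, -0.001, 1.37]
contact_force: [0.3, -0.4, -0.9]
opening: 0.363
```

Call:
apply_moves(series="0 0 2.5 0 0 0 0.7;0 0 2.5 0 0 0 0.7;0 0 1.5 0 0 0 0.7;0 0 0.8 0 0 0 0.7;0 0 0 0 0 0 0.7;0 0 0 0 0 0 0.7;0 0 0 0 0 0 0.7;0 0 0 0 0 0 0.7;0 0 0 0 0 0 0.7;0 0 0 0 0 0 0.7")

```text
clock: 12.9
eef_pos: [616.5, 156.1, 71.1]
tcp_rot: [3.14, -0.001, 1.37]
contact_force: [-0.2, -0.4, -1.3]
opening: 0.365
```

```bash
python3 d.py 615.5 156 56.2 1.37;python3 snap.py side 275 155 40 5 s6
```

```text
clk 12.9 eef [616.5 156.1  71.1] rpy [ 3.1 -0.   1.4] open 0.365 F [-0.2 -0.4 -1.3]
tool cm [-0.  -0.1  1.5] turn -0.0
```

View pics/s6.png

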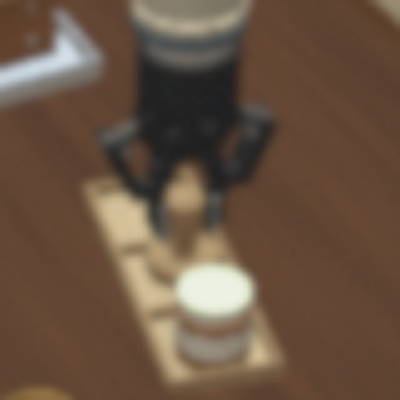

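The tamper's foot is over the middle compartment, just clear of the squat jar. I'll lower the last 15 mm and release.

Call:
apply_moves(series="0 0 0.6 0 0 0 0.7;0 0 0.4 0 0 0 0.7;0 0 0.2 0 0 0 0.7;0 0 0.2 0 0 0 0.7;0 0 0.1 0 0 0 0.7;0 0 0 0 0 0 0.7;0 0 0 0 0 0 0.7;0 0 0 0 0 0 0.7;0 0 0 0 0 0 0.7;0 0 0 0 0 0 0.7")

```text
clock: 13.78
eef_pos: [615.9, 155.8, 56.1]
tcp_rot: [-3.141, 0.0, 1.37]
contact_force: [-4.5, -1.3, 10.8]
opening: 0.366
```

Call:
apply_moves(series="0 0 0 0 0 0 0.1;0 0 0 0 0 0 -0.3;0 0 0 0 0 0 -1;0 0 0 0 0 0 -1;0 0 0 0 0 0 -1;0 0 -0.5 0 0 0 -1;0 0 -1.5 0 0 0 -1;0 0 -3 0 0 0 -1;0 0 -3 0 0 0 -1;0 0 -3 0 0 0 -1")

```text
clock: 14.62
eef_pos: [615.8, 155.9, 166.5]
tcp_rot: [-3.141, 0.0, 1.37]
contact_force: [0.5, 0.4, -0.5]
opening: 1.006
```

```bash
python3 d.py 427.5 21.3 140 1.37
```

```text
clk 14.62 eef [615.8 155.9 166.5] rpy [-3.1  0.   1.4] open 1.006 F [ 0.5  0.4 -0.5]
tool cm [-16.9 -15.8   2.6] turn -0.0
```

Call:
apply_moves(series="-1.2 -1.1 0 0 0 0 -1;-2.4 -2.2 0 0 0 0 -1;-2.7 -2.5 0 0 0 0 -1;-2.7 -2.5 0 0 0 0 -1;-2.7 -2.5 0 0 0 0 -1;-2.4 -2.3 0.5 0 0 0 -1;-1.8 -1.7 1 0 0 0 -1;-1 -1 1 0 0 0 -1;0 0 0 0 0 0 -1;0 0 0 0 0 0 -1")

```text
clock: 15.45
eef_pos: [427.5, 21.7, 140.6]
tcp_rot: [3.141, -0.0, 1.369]
contact_force: [0.5, 0.7, -0.2]
opening: 0.997
```

```bash
python3 d.py 427.5 21.3 31 1.37;python3 snap.py side 260 180 55 5 s7;python3 - <<'E'
from h import *
D=cv2.imread("pics/side0.png")
k=blob(D,242,203,15,br);print(k.min(0),k.max(0))
print("pred rim ctr",pix("side",[427,21.4,50]),"base",pix("side",[427,21.4,0]))
E
```

```text
clk 15.45 eef [427.5  21.7 140.6] rpy [ 3.1 -0.   1.4] open 0.997 F [ 0.5  0.7 -0.2]
tool cm [-0.  0. 11.] turn -0.001
[232.3 191.7] [251.1 214.2]
pred rim ctr [241. 199.] base [241.4 209.3]
```

View pics/s7.png

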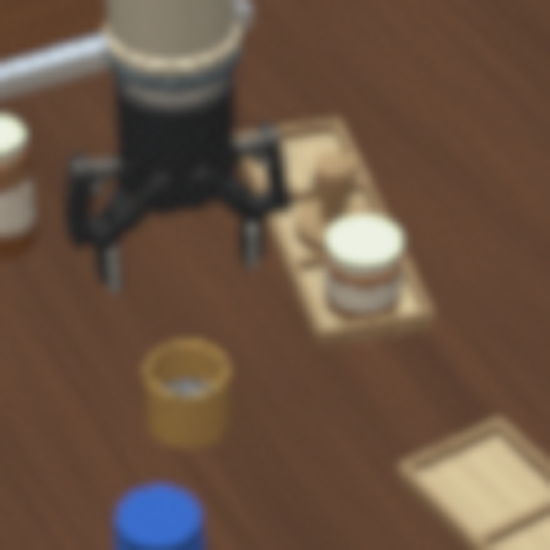

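The side crop shows the tamper and squat jar standing in the tray, and the sieve at crop (186,390) centred under the fingers. I'll descend and grip.

Call:
apply_moves(series="0 0 2 0 0 0 -1;0 0 2.5 0 0 0 -1;0 0 2.5 0 0 0 -1;0 0 2 0 0 0 -1;0 0 1.4 0 0 0 -1;0 0 0.5 0 0 0 -1;0 0 0 0 0 0 -1;0 0 0 0 0 0 0.6;0 0 0 0 0 0 0.6;0 0 0 0 0 0 0.6")

```text
clock: 16.33
eef_pos: [428.7, 22.1, 32.5]
tcp_rot: [3.14, -0.001, 1.37]
contact_force: [-1.8, 0.7, 7.1]
opening: 0.671
```

Call:
apply_moves(series="0 0 0 0 0 0 0.6;0 0 0 0 0 0 0.6;0 0 0 0 0 0 0.6;0 0 0 0 0 0 0.6;0 0 -0.5 0 0 0 0.6;0 0 -1 0 0 0 0.6;0 0 -2.5 0 0 0 0.6;0 0 -3 0 0 0 0.6;0 0 -3.5 0 0 0 0.6;0 0 -3.5 0 0 0 0.6")

```text
clock: 17.17
eef_pos: [426.9, 21.8, 173.3]
tcp_rot: [-3.141, 0.0, 1.37]
contact_force: [0.6, -0.4, -0.9]
opening: 0.669
```

```bash
python3 d.py 632 236.5 170 1.37
```

```text
clk 17.17 eef [426.9  21.8 173.3] rpy [-3.1  0.   1.4] open 0.669 F [ 0.6 -0.4 -0.9]
tool cm [25.1 15.8  0.3] turn -0.0
```

Call:
apply_moves(series="1.2 0.8 0 0 0 0 0.6;2.5 1.6 0 0 0 0 0.6;3 1.9 0 0 0 0 0.6;3.2 2 0 0 0 0 0.6;3.2 2 0 0 0 0 0.6;3.2 2 0 0 0 0 0.6;3 1.9 0 0 0 0 0.6;2.8 1.7 0 0 0 0 0.6;2 1.2 0 0 0 0 0.6;1 0.7 0 0 0 0 0.6")

```text
clock: 18.0
eef_pos: [634.2, 239.0, 171.7]
tcp_rot: [3.14, -0.001, 1.371]
contact_force: [-0.5, 0.1, -0.4]
opening: 0.665
```

Call:
apply_moves(series="0 0 0 0 0 0 0.6;0 0 2 0 0 0 0.6;0 0 2.5 0 0 0 0.6;0 0 2.5 0 0 0 0.6;0 0 2.5 0 0 0 0.6;0 0 1.5 0 0 0 0.6;0 0 0.5 0 0 0 0.6;0 0 0 0 0 0 0.6;0 0 0 0 0 0 0.6;0 0 0 0 0 0 0.6")

```text
clock: 18.83
eef_pos: [633.5, 236.6, 58.0]
tcp_rot: [3.14, -0.001, 1.37]
contact_force: [-0.1, 0.1, -0.1]
opening: 0.671
```

```bash
python3 d.py 632 236.3 36 1.37;python3 snap.py side 265 150 40 5 s8
```

```text
clk 18.83 eef [633.5 236.6  58. ] rpy [ 3.1 -0.   1.4] open 0.671 F [-0.1  0.1 -0.1]
tool cm [-0.1 -0.1  2.2] turn -0.0
```

View pics/s8.png

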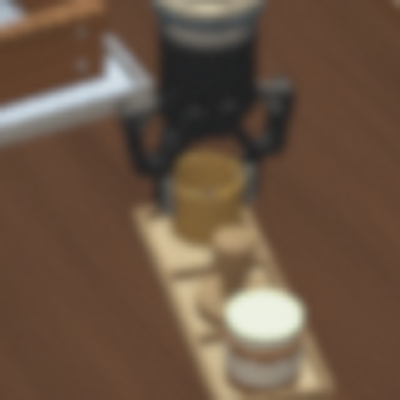

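The sieve hangs over the far compartment at crop (208,195), clear of the tamper. I'll lower and release.

Call:
apply_moves(series="0 0 0.8 0 0 0 0.6;0 0 0.6 0 0 0 0.6;0 0 0.4 0 0 0 0.6;0 0 0.2 0 0 0 0.6;0 0 0.2 0 0 0 0.6;0 0 0.1 0 0 0 0.6;0 0 0 0 0 0 0.6;0 0 0 0 0 0 0.6;0 0 0 0 0 0 0.6;0 0 0 0 0 0 0.6")

```text
clock: 19.72
eef_pos: [632.1, 236.2, 36.5]
tcp_rot: [-3.141, 0.0, 1.37]
contact_force: [-13.4, -4.8, 33.3]
opening: 0.667
```

Call:
apply_moves(series="0 0 0 0 0 0 0;0 0 0 0 0 0 -0.5;0 0 0 0 0 0 -1;0 0 0 0 0 0 -1;0 0 -0.5 0 0 0 -1;0 0 -1.5 0 0 0 -1;0 0 -3 0 0 0 -1;0 0 -3.5 0 0 0 -1;0 0 -3.5 0 0 0 -1;0 0 -2.5 0 0 0 -1")

```text
clock: 20.55
eef_pos: [633.4, 236.7, 182.6]
tcp_rot: [3.139, -0.002, 1.37]
contact_force: [-0.1, 0.5, 0.6]
opening: 1.001
```

```bash
python3 d.py 386.5 265.5 180 1.37
```

```text
clk 20.55 eef [633.4 236.7 182.6] rpy [ 3.1 -0.   1.4] open 1.001 F [-0.1  0.5  0.6]
tool cm [ -2.1 -24.8   0.3] turn -0.0
```

Call:
apply_moves(series="-0.1 -1.3 0 0 0 0 -1;-0.2 -2.5 0 0 0 0 -1;-0.3 -3.3 0 0 0 0 -1;-0.3 -3.5 0 0 0 0 -1;-0.3 -3.5 0 0 0 0 -1;-0.3 -3.5 0 0 0 0 -1;-0.3 -3.3 0 0 0 0 -1;-0.2 -2.4 0 0 0 0 -1;-0.1 -1.4 0 0 0 0 -1;0 0 0 0 0 0 -1")

```text
clock: 21.38
eef_pos: [384.1, 265.1, 179.0]
tcp_rot: [-3.141, 0.0, 1.371]
contact_force: [0.5, 0.1, 0.0]
opening: 0.997
```

```bash
python3 d.py 386.5 265.5 66 1.37;python3 snap.py side 235 145 50 5 s9
```

```text
clk 21.38 eef [384.1 265.1 179. ] rpy [-3.1  0.   1.4] open 0.997 F [0.5 0.1 0. ]
tool cm [ 0.1  0.2 11.3] turn 0.001
```

View pics/s9.png

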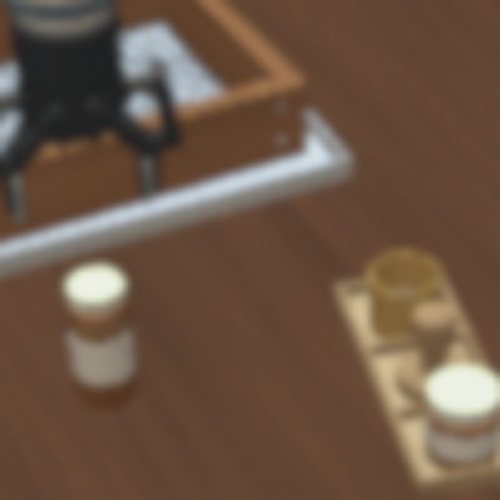

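The sowing kit is all standing in the long tray. The tall jar's lid is at crop (96,285), under the fingers. I'll grip it below the lid.

Call:
apply_moves(series="0.1 0.2 1.5 0 0 0 -1;0 0 2.5 0 0 0 -1;0 0 2.5 0 0 0 -1;0 0 2.5 0 0 0 -1;0 0 1.6 0 0 0 -1;0 0 0.7 0 0 0 -1;0 0 0 0 0 0 -1;0 0 0 0 0 0 0.6;0 0 0 0 0 0 0.6;0 0 0 0 0 0 0.6")

```text
clock: 22.27
eef_pos: [389.4, 266.1, 66.4]
tcp_rot: [3.14, -0.002, 1.37]
contact_force: [0.3, -0.2, 0.2]
opening: 0.602
```

Call:
apply_moves(series="0 0 0 0 0 0 0.6;0 0 0 0 0 0 0.6;0 0 0 0 0 0 0.6;0 0 0 0 0 0 0.6;0 0 0 0 0 0 0.6;0 0 -1 0 0 0 0.6;0 0 -2.5 0 0 0 0.6;0 0 -3.5 0 0 0 0.6;0 0 -3.5 0 0 0 0.6;0 0 -3.5 0 0 0 0.6")

```text
clock: 23.1
eef_pos: [388.0, 265.3, 207.8]
tcp_rot: [3.141, -0.0, 1.37]
contact_force: [0.3, 0.8, -1.9]
opening: 0.533
```

```bash
python3 d.py 582.7 -137.5 200 1.682;python3 snap.py side 210 140 40 5 s10
```

```text
clk 23.1 eef [388.  265.3 207.8] rpy [ 3.1 -0.   1.4] open 0.533 F [ 0.3  0.8 -1.9]
tool cm [-35.6  27.1   0.8] turn -0.312
```

View pics/s10.png

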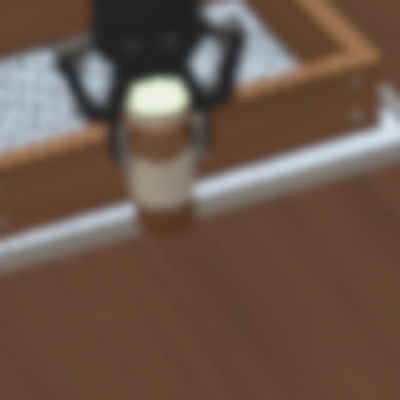

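The tall jar is held upright (opening 0.53, about 45 mm). I'll carry it to the short tray.

Call:
apply_moves(series="-1.2 0.9 0 0 0 0 0.6;-2.2 1.7 0 0 0 0 0.6;-2.8 2.1 0 0 0 0 0.6;-2.8 2.1 0 0 0 0 0.6;-2.8 2.1 0 0 0 0 0.6;-2.8 2.1 0 0 0 0 0.6;-2.8 2.1 0 0 0 0 0.6;-2.8 2.1 0 0 0 0 0.6;-2.8 2.1 0 0 0 0 0.6;-2.8 2.1 0 0 0 0 0.6")

```text
clock: 23.98
eef_pos: [527.5, -27.7, 206.2]
tcp_rot: [3.141, -0.0, 1.37]
contact_force: [-0.1, -0.2, -1.4]
opening: 0.53
```

Call:
apply_moves(series="-2.8 2.1 0 0 0 0 0.6;-2.8 2.1 0 0 0 0 0.6;-2.2 1.8 0 0 0 0 0.6;-1.4 1.2 0 0 0 0 0.6;-0.6 0.6 0 0 0 0 0.6;0 0 0 0 0 -0.104 0.6;0 0 0 0 0 -0.104 0.6;0 0 0 0 0 -0.104 0.6;0 0 0 0 0 0 0.6;0 0 0 0 0 0 0.6")

```text
clock: 24.82
eef_pos: [583.7, -136.8, 205.7]
tcp_rot: [3.142, -0.0, 1.679]
contact_force: [0.4, 0.7, -1.7]
opening: 0.531
```

```bash
python3 d.py 582.7 -137.5 70 1.682
```

```text
clk 24.82 eef [ 583.7 -136.8  205.7] rpy [ 3.1 -0.   1.7] open 0.531 F [ 0.4  0.7 -1.7]
tool cm [-0.1 -0.1 13.6] turn -0.003
```

Pick height was 66, so the placing height is about 70. I'll go down to about 20 mm above that, look, then finish.

Call:
apply_moves(series="-0.1 -0.1 1.5 0 0 0 0.6;0 0 2.5 0 0 0 0.6;0 0 2.5 0 0 0 0.6;0 0 2.5 0 0 0 0.6;0 0 1.8 0 0 0 0.6;0 0 0.8 0 0 0 0.6;0 0 0 0 0 0 0.6;0 0 0 0 0 0 0.6;0 0 0 0 0 0 0.6;0 0 0 0 0 0 0.6")

```text
clock: 25.65
eef_pos: [584.1, -138.7, 90.8]
tcp_rot: [3.139, 0.001, 1.681]
contact_force: [0.2, -0.7, -1.0]
opening: 0.534
```

```bash
python3 d.py 582.7 -137.5 70 1.682;python3 snap.py side 305 210 45 5 s11
```

```text
clk 25.65 eef [ 584.1 -138.7   90.8] rpy [3.1 0.  1.7] open 0.534 F [ 0.2 -0.7 -1. ]
tool cm [ 0.1 -0.1  2.1] turn -0.001
```

View pics/s11.png

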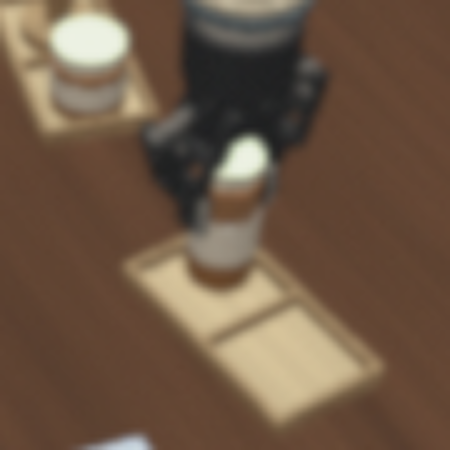

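Run:
```python
from h import *
D=cv2.imread("pics/s11_raw.png")
f=lambda p:((p-[260,165])*5).round(0)
b=np.array([584.1,-138.7,24.8])
for z in(0,105):print("upright",z,f(pix("side",b+[0,0,z])))
k=blob(D,308,197,8,lambda c,h:c[...,0]>150);e=el(k);print("lid",f(np.array(e[0])),np.array(e[1])*5,e[2])
t=np.array([388,265.3,142]);g=lambda p:((p-[170,100])*5).round(0)
for z in(0,105):print("s10 upright",g(pix("side",t+[0,0,z])))
```

```text
upright 0 [216. 270.]
upright 105 [228. 155.]
lid [242. 159.] [33.8 48.7] 49.00429916381836
s10 upright [164. 218.]
s10 upright [151.  96.]
```

The lid's left side is hidden by a finger. The jar's visible right edge leans 12 px over its height, which matches the perspective of an upright jar, so it isn't tilted. I'll lower it.

Call:
apply_moves(series="0 0 0.8 0 0 0 0.6;0 0 0.5 0 0 0 0.6;0 0 0.3 0 0 0 0.6;0 0 0.2 0 0 0 0.6;0 0 0.15 0 0 0 0.6;0 0 0.1 0 0 0 0.6;0 0 0 0 0 0 0.6;0 0 0 0 0 0 0.6;0 0 0 0 0 0 0.6;0 0 0 0 0 0 0.6")

```text
clock: 26.53
eef_pos: [582.7, -138.7, 70.4]
tcp_rot: [-3.141, 0.0, 1.682]
contact_force: [-7.9, 1.2, 20.0]
opening: 0.534
```

Call:
apply_moves(series="0 0 0 0 0 0 0.1;0 0 0 0 0 0 -0.3;0 0 0 0 0 0 -1;0 0 0 0 0 0 -1;0 0 0 0 0 0 -1;0 0 -1 0 0 0 -1;0 0 -2.5 0 0 0 -1;0 0 -3 0 0 0 -1;0 0 -3 0 0 0 -1;0 0 -3 0 0 0 -1")

```text
clock: 27.37
eef_pos: [582.9, -138.5, 195.6]
tcp_rot: [-3.141, -0.0, 1.682]
contact_force: [0.7, -0.3, 0.5]
opening: 0.998
```

```bash
python3 d.py 423 -285.7 140 1.55
python3 - <<'E'
from h import *
T=cv2.imread("pics/top0.png");D=cv2.imread("pics/side0.png")
k=blob(T,323,199,12,lambda c,h:c[...,0]>165);q=cv2.minAreaRect(k);print(q)
P=[plane("top",p,55)[:2] for p in cv2.boxPoints(q)];print(np.round([np.arctan2(*(P[i]-P[i-1])[::-1]) for i in range(4)],3),np.mean(P,0))
k=blob(D,284,264,17,lambda c,h:c[...,0]>165);P=[plane("side",p,55)[:2] for p in cv2.approxPolyDP(k,2,True)[:,0]];print(np.array(P))
print(np.round([np.arctan2(*(P[i]-P[i-1])[::-1]) for i in range(len(P))],3))
E
```

```text
clk 27.37 eef [ 582.9 -138.5  195.6] rpy [-3.1 -0.   1.7] open 0.998 F [ 0.7 -0.3  0.5]
tool cm [-12.8 -17.5   5.6] turn 0.132
((322.9072265625, 198.45748901367188), (12.165740966796875, 11.973353385925293), 5.19442892074585)
[ 1.5 -0.1 -1.7  3. ] [ 423.3 -285.3]
[[ 449.9 -266. ]
 [ 407.  -260. ]
 [ 400.4 -304.1]
 [ 442.8 -310.1]]
[ 1.4  3.  -1.7 -0.1]
```

Call:
apply_moves(series="0 0 0 0 0 0.121 -1;0 0 0 0 0 0.121 -1;-1.2 -1 0 0 0 0 -1;-2.4 -2 0 0 0 0 -1;-2.8 -2.3 0 0 0 0 -1;-2.8 -2.3 0 0 0 0 -1;-2.8 -2.3 1 0 0 0 -1;-2.4 -2.1 2 0 0 0 -1;-1.5 -1.2 2 0 0 0 -1;-0.7 -0.6 0.6 0 0 0 -1")

```text
clock: 28.2
eef_pos: [420.7, -285.8, 135.7]
tcp_rot: [-3.138, -0.001, 1.441]
contact_force: [0.3, 0.5, -1.1]
opening: 1.001
```

```bash
python3 d.py 424 -285.4 31 1.44;python3 snap.py side 295 235 55 5 s12
```

```text
clk 28.2 eef [ 420.7 -285.8  135.7] rpy [-3.1 -0.   1.4] open 1.001 F [ 0.3  0.5 -1.1]
tool cm [ 0.1  0.3 10.5] turn 0.001
```

View pics/s12.png

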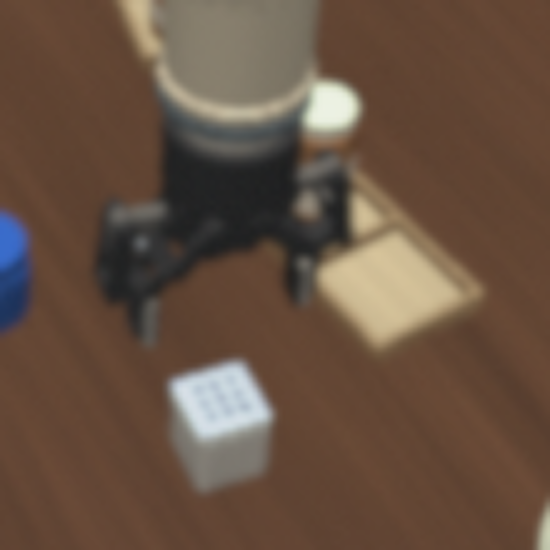

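The tin's lid is at crop (220,398) under the fingers (tips at (148,340) and (300,300)), with its sides parallel to the pads. The tall jar stands in the short tray behind. I'll grip the tin.

Call:
apply_moves(series="0.1 0.2 2 0 0 0 -1;0 0 2.5 0 0 0 -1;0 0 2.5 0 0 0 -1;0 0 1.8 0 0 0 -1;0 0 1.2 0 0 0 -1;0 0 0.4 0 0 0 -1;0 0 0 0 0 0 -1;0 0 0 0 0 0 0.6;0 0 0 0 0 0 0.6;0 0 0 0 0 0 0.6")

```text
clock: 29.08
eef_pos: [427.5, -284.8, 34.9]
tcp_rot: [3.14, 0.001, 1.44]
contact_force: [-1.8, 0.6, 2.5]
opening: 0.609
```

Call:
apply_moves(series="0 0 0 0 0 0 0.6;0 0 0 0 0 0 0.6;0 0 0 0 0 0 0.6;0 0 0 0 0 0 0.6;0 0 0 0 0 0 0.6;0 0 -1 0 0 0 0.6;0 0 -2.5 0 0 0 0.6;0 0 -3.5 0 0 0 0.6;0 0 -3.5 0 0 0 0.6;0 0 -3.5 0 0 0 0.6")

```text
clock: 29.92
eef_pos: [426.2, -284.2, 176.1]
tcp_rot: [-3.141, -0.0, 1.44]
contact_force: [0.9, -0.3, -1.0]
opening: 0.539
```

```bash
python3 d.py 591.8 -219 175 1.682
```

```text
clk 29.92 eef [ 426.2 -284.2  176.1] rpy [-3.1 -0.   1.4] open 0.539 F [ 0.9 -0.3 -1. ]
tool cm [ 8.6 15.6  0.1] turn -0.242
```

Call:
apply_moves(series="0.7 1.2 0 0 0 0 0.6;1.4 2.5 0 0 0 0 0.6;1.6 2.9 0 0 0 0 0.6;1.6 2.9 0 0 0 0 0.6;1.5 2.8 0 0 0 0 0.6;1.1 2 0 0 0 0 0.6;0.7 1.3 0 0 0 0 0.6;0 0 0 0 0 -0.121 0.6;0 0 0 0 0 -0.121 0.6;0 0 1 0 0 0 0.6")

```text
clock: 30.75
eef_pos: [593.9, -219.5, 165.4]
tcp_rot: [3.139, 0.001, 1.688]
contact_force: [0.8, -0.2, -0.6]
opening: 0.539
```

Call:
apply_moves(series="0 0 2 0 0 0 0.6;0 0 2.5 0 0 0 0.6;0 0 2.5 0 0 0 0.6;0 0 2 0 0 0 0.6;0 0 1 0 0 0 0.6;0 0 0.5 0 0 0 0.6;0 0 0 0 0 0 0.6;0 0 0 0 0 0 0.6;0 0 0 0 0 0 0.6;0 0 0 0 0 0 0.6")

```text
clock: 31.58
eef_pos: [593.4, -219.8, 60.1]
tcp_rot: [3.14, 0.001, 1.682]
contact_force: [0.3, 0.0, -0.7]
opening: 0.539
```

```bash
python3 d.py 591.8 -219 39 1.682;python3 snap.py side 315 215 45 5 s13
```

```text
clk 31.58 eef [ 593.4 -219.8   60.1] rpy [3.1 0.  1.7] open 0.539 F [ 0.3  0.  -0.7]
tool cm [ 0.1 -0.1  2.1] turn -0.0
```

View pics/s13.png

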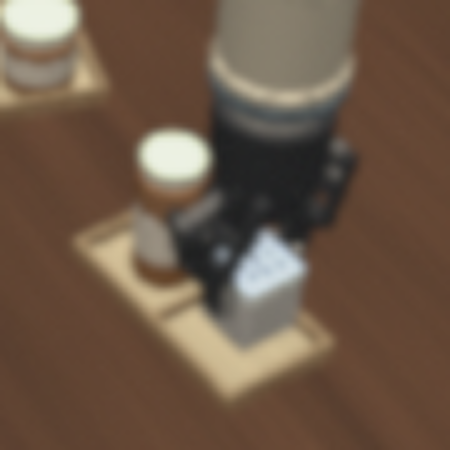

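The tall jar stands upright in its compartment and the tin is over the empty one. I'll lower 20 mm and release.

Call:
apply_moves(series="0 -0.1 0.8 0 0 0 0.6;0 0 0.5 0 0 0 0.6;0 0 0.3 0 0 0 0.6;0 0 0.2 0 0 0 0.6;0 0 0.15 0 0 0 0.6;0 0 0.1 0 0 0 0.6;0 0 0 0 0 0 0.6;0 0 0 0 0 0 0.6;0 0 0 0 0 0 0.6;0 0 0 0 0 0 0.6")

```text
clock: 32.47
eef_pos: [591.3, -219.5, 39.0]
tcp_rot: [-3.141, -0.0, 1.682]
contact_force: [-4.7, 2.0, 8.1]
opening: 0.539
```

Call:
apply_moves(series="0 0 0 0 0 0 0.1;0 0 0 0 0 0 -0.3;0 0 0 0 0 0 -1;0 0 0 0 0 0 -1;0 0 0 0 0 0 -1;0 0 -1 0 0 0 -1;0 0 -2.5 0 0 0 -1;0 0 -3.5 0 0 0 -1;0 0 -3.5 0 0 0 -1;0 0 -3.5 0 0 0 -1")

```text
clock: 33.3
eef_pos: [591.3, -219.6, 180.3]
tcp_rot: [-3.141, -0.0, 1.682]
contact_force: [1.0, -0.8, 0.5]
opening: 1.0
```

Call:
apply_moves(series="-0.5 -1 -0.5 0 0 0 -1;-1.2 -2.5 -1 0 0 0 -1;-1.5 -3.3 0 0 0 0 -1;-1.5 -3.3 0 0 0 0 -1;-1.5 -3.3 0 0 0 0 -1;-1.5 -3.3 0 0 0 0 -1;-1.5 -3.3 0 0 0 0 -1;-1.5 -3.3 0 0 0 0 -1;-1.5 -3 0 0 0 0 -1;-0.8 -1.5 0 0 0 0 -1")

```text
clock: 34.13
eef_pos: [326.6, -380.7, 193.6]
tcp_rot: [-3.141, 0.0, 1.681]
contact_force: [0.4, 0.4, -1.6]
opening: 1.001
```

```bash
python3 d.py 300 -350 200 1.682;python3 snap.py top 250 165 85 4 t14;python3 snap.py side 280 190 75 4 s14
python3 - <<'E'
from h import *
a=cv2.imread('pics/t14.png');b=cv2.imread('pics/s14.png')
a=cv2.resize(a[100:500],(400,235));b=cv2.resize(b,(400,400));o=np.zeros((400,800,3),np.uint8);o[:235,:400]=a;o[:,400:]=b;cv2.imwrite('pics/b14.png',o)
E
```

```text
clk 34.13 eef [ 326.6 -380.7  193.6] rpy [-3.1  0.   1.7] open 1.001 F [ 0.4  0.4 -1.6]
tool cm [ 3.4 -2.3 -0.6] turn -0.001
```

View pics/b14.png

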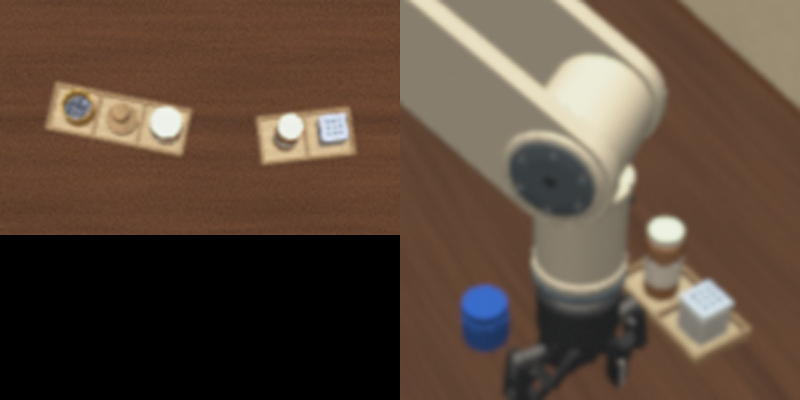

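All five things stand in their compartments, and the blue jar and bystanders are untouched. One numeric check, then I hand in.

Run:
```python
from h import *
T=cv2.imread("pics/t14_raw.png")
L=np.array([615.5,156]);u=np.array([np.cos(1.368),np.sin(1.368)]);Sc=np.array([587.2,-178]);v=np.array([np.cos(1.682),np.sin(1.682)])
for n,c,z,fn in(("squat",L-82*u,64,lid),("tamper",L,74,None),("sieve",L+82*u,54,None),("tall",Sc+41*v,109,lid),("tin",Sc-41*v,59,lid)):
    p=pix("top",[*c,z])
    if fn:
        e=el(blob(T,*map(int,p.round()),9,fn));print(n,"offset from cell centre mm",plane("top",e[0],z)[:2]-c)
print(r.sense()["contact_force"]);r.sign_off()
```

```text
squat offset from cell centre mm [-0.3  0.7]
tall offset from cell centre mm [-2.9 -0.7]
tin offset from cell centre mm [-1.3 -1.6]
[ 0.5 -0.1  0.3]
the job is handed in; nothing more can be done
```

Both kits are made up and the job is handed in, at about 34 s of the 128 s allowed.

- **Sowing kit (long tray):** squat jar, tamper and small sieve, one to a compartment.
- **Storage kit (short tray):** tall jar and absorber tin, one to a compartment.
- **Order and handling:** I placed them in the order listed. Each was lowered until the wrist force showed contact with the tray floor, then released.
- **Left alone:** the blue look-alike, the framed sieve, the tub and the brush were not touched.

**Last checks:**
- The final top view shows all five in their compartments. The squat jar, tall jar and tin measured within 3 mm of their compartment centres.
- I checked the tamper and sieve by eye only. In the final side view the arm hid the long tray, but earlier side views showed its three pieces standing upright.
- The gripper was open and clear of everything, with only about 0.5 N on the wrist.

**What disagreed:**
- The sieve was pressed down harder than intended, with a measured force of about 33 N upward and 36 N in all. That is under the 40 N and 120 N limits.
- My first two-view fixes on the tamper knob and sieve rim, read off by eye, were about 6 mm apart. I used the top-view positions instead, and these agreed with the side view.
- The tall jar looked tilted while held over the tray, but its visible edge matched an upright jar, and it stood upright after release.

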